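Set the running clearance of a model stand's knurled nut

ROBOT

A 7-joint arm with a two-finger parallel gripper is mounted at the origin on the work surface. World frame = base frame: x ahead of the robot, y to its left, z up, the work surface at z = 0. Lengths are in m, angles in rad, forces in N, time in s.
With the tool pointing down it reaches from about 0.4 to 0.85 m from the base axis. Payload 10.4 kg.
Tool frame: the origin (TCP) lies midway between the tips of the shut fingers; the grasp point (between the pads) lies manip.grip_depth behind it (manip.grip_depth is the distance from the TCP to the grasp point, in m); z points along the fingers, x is the direction in which the jaws open and shut, and the axes are right-handed (so a half turn about z gives the same grasp; the last joint's range is limited). The gripper opens to 85 mm and grips with 20 to 120 N. Pads are 22 mm wide; open, the fingers measure 114 mm over their backs; the gripper's body (76 mm by 85 mm) begins 54 mm behind the grasp point. The pads swing forward as they close: fully open they stand 13 mm farther back than shut.
Start: joints at [-1.146, 0.332, -0.065, 1.46, 0.022, 1.35, -0.088], TCP at [0.271, 0.563, 0.231] pointing down, gripper open.
Joint ranges: [-2.6, 2.6], [-0.5, 2.12], [-1.47, 1.34], [0.16, 2.42], [-1.27, 4.41], [0.06, 2.06], [-2.6, 2.6]. Speed limits (rad/s): [2.22, 2.22, 2.79, 2.79, 3.14, 3.14, 3.14].

INTERFACE

Orientations are given as a unit quaternion [x, y, z, w].
In Python, from workcell import manip gives the robot as it stands. The module is installed in compiled form; this text tells all that it offers.
- The arm moves only by the tool send_rows, never from a script. Its argument "steps" is a list of rows, each a list of 2 entries, a list of its own where there are three numbers: the shift along the tool's x, y, z in m, then the turn about the tool's z in rad. In form: [[[x, y, z], spin], ...]. A call has exactly 8 rows; each row is the pose to reach, as a shift and turn from the pose commanded when the call began, along the tool's axes at that moment; what a row does not reach only later rows make up. A row lasts 1/8 s, in which the tool goes at most 62.5 mm and 10.7 degrees, less where a joint would pass 70% of its speed; a pose out of reach is approached as far as the arm can. A call with a gripper value outside its range is refused whole. "hand" is the opening, from 0 (shut) to 1 (fully open), set as the call begins (left out, the last holds). The fingers move at their own pace and stop on an object; "force" is the grip in N (left out, the last holds). Time passes only in rows, so rows that repeat a pose let the fingers close, or fill a call up. It gives the time, the measured TCP pose, the force and the opening at its end, in the units of the state.
- manip.get_obs(): the state, without advancing time (a new reading comes with each control period).
- manip.camera(name): name is "scene" or "top" or "wrist"; returns (picture, depth): 420x560x3 uint8, red, green, blue; 420x560 float32, m along the optical axis (not along the pixel's ray), 0 where there is no reading.
- manip.camera_info(name): a dict with "intrinsics" (3x3 intrinsics, pixels), "dist_coeffs" ([k1, k2, p1, p2, k3] as OpenCV has them; the pictures are not rectified), "pose" (4x4, takes a point from camera to world coordinates); the wrist camera has in their place "T_tool_cam" (4x4, takes a point from camera to tool coordinates, whose origin is the TCP and whose axes are the tool frame's). Camera axes: x right, y up, looking along -z (the intrinsics and any distortion apply to the point x, -y, -z); pixel columns grow to the right and rows downward; lengths in m; the calibration is good to about 2 mm. A picture is of the moment at which its call begins: read the wrist's pose just before it. camera_info takes no time and is no camera call.
- manip.hand_in(): hands the job in, once; it reports no verdict.
The state is a dict: "clock": time; "joint_pos": joint angles; "joint_velocities": joint speeds; "tau": joint torques, N m; "position": TCP position; "ee_rot": TCP orientation; "ft_force": force on the tool from outside, world axes, zero at the start; "torque": the same for the moment, N m; "grip_width": opening from 0.0 (shut) to 1.0 (fully open).
Only numpy, scipy, OpenCV 4.12 (cv2) and the standard library are available. Lean on these libraries where they do the work, as an engineer would, in place of code of your own. Each camera call takes 0.05 s, during which the arm holds its last target.

TASK

Screw the knurled nut on the rotary model stand all the way down until it bottoms out on the brass collar, then back it off a quarter turn so that the stand has its running clearance. Finish while still gripping the nut between the fingers at that setting (it is about to be locked): do not let go of it at the end. Leave the other things on the bench where they are.

Things in the scene. Friction and masses are not known exactly. Their poses are not given: they have to be found in the camera images.
- stand: rotary model stand, screwed down to the bench (it does not move, nor does any part of it except the nut): dark round iron foot 156 mm across, black enamelled platter 130 mm across with its top 44 mm above the bench, a brass collar 36 mm across on it (44 to 58 mm above the bench) and a vertical threaded steel stud 12 to 14 mm across that runs up the middle to 100 mm above the bench. Origin: on the axis, at bench height; z up
- nut_top (a point): centre of the top face of the knurled steel nut that sits on the stud: a plain round nut, 48 to 49 mm across the knurling and 26 mm high, so that its underside is 26 mm below this point; bright steel against the dark platter; it can be gripped across at any yaw. The stud sticks out 13 to 16 mm above this face. With the nut bottomed on the collar this point is 84 mm above the bench; it rises 4 mm for each full turn of backing off. Its frame turns with the nut
- nut_mark (a point): point on the nut's top rim, 23 mm from the axis, at the outer end of the one dark raised rib (15 x 6 mm, 2.5 mm high) on the top face: shows how far the nut has been turned
- nut (a joint): turn of the nut on its right-hand thread, rad: 0 = bottomed out on the collar (hard stop), growing as it is backed off (anticlockwise seen from above); clockwise seen from above screws it down. It starts already on the thread, about 0.4 to 0.8 of a turn above the stop. The thread drags with about 0.06 N m, so the nut stays where it is left; at the stop the resisting torque rises sharply
- glue: bystander: white glue bottle with black cap, 54 mm across, 150 mm high, standing; origin under its centre
- tape: bystander: roll of tape lying flat, 90 mm across, 20 mm high; origin under its centre
- tin: bystander: small closed tin, 60 mm across, 75 mm high, standing; origin under its centre
- driver: bystander: screwdriver lying on the bench; origin under its middle
Things that resemble listed ones, but are neither listed nor needed, are in the scene too. What is shaped like the stand but blue is not meant.

How it is judged:
On the way:
1. the nut is screwed down until it bottoms out on the collar (value of joint nut below 0.08 rad), for 0.2 s.
At the end, for the whole second after the job is handed in: After having been bottomed out, the nut stands backed off by a quarter turn (1.57 rad) within 0.3 rad, at rest, and is still gripped: the fingers straddle it (grasp point within 18 mm of its axis) and press on it with more than 3 N (value of joint nut between 1.27 and 1.87 rad and contact force between the fingers and nut above 3 N and horizontal distance between the grasp point and nut_top below 0.018 m and velocity of joint nut between -0.05 and 0.05 rad/s); the arm keeps its last pose, push and grip.
It fails at once if the glue bottle is moved by more than 3 cm (distance of glue from where it was at the start of the episode above 0.03 m).
It fails at once if the tin is moved by more than 3 cm (distance of tin from where it was at the start of the episode above 0.03 m).
It fails at once if the tape is moved by more than 3 cm (distance of tape from where it was at the start of the episode above 0.03 m).
It fails at once if the screwdriver is moved by more than 3 cm (distance of driver from where it was at the start of the episode above 0.03 m).
It also fails if it takes over 64 s, if anything falls off the work surface, if the arm or the gripper's body presses on something with over 40 N, if the wrist force passes 120 N, or if a joint passes its speed limit or range.

## Working session

There is one attempt and no reset: what is moved stays moved. The work goes in short steps, Python scripts to look and compute and a tool call to move; the robot and the scene stay as the last step left them, time stands still between calls to the robot, and variables do not carry over. Pictures are saved under pics/ and viewed, and the job is handed in when it is done.

Besides the shell and the picture viewer there is one more tool, called after "Request:" as name([rows], argument=value, ...), one row to a line, values as JSON. send_rows: Moves the arm, as the interface text tells. Its arguments: {"type":"object","properties":{"steps":{"type":"array"},"hand":{"type":"number"},"force":{"type":"number"}},"required":["steps"]}

```bash
mkdir -p pics
cat > h.py <<'E'
import numpy as np,cv2
from workcell import manip
def save(n,im): cv2.imwrite('pics/'+n+'.png',im[:,:,::-1])
E
python3 - <<'E'
from h import *
o=manip.get_obs();print({k:np.round(v,3) for k,v in o.items()});print(manip.grip_depth)
for n in['scene','top']:
    p,d=manip.camera(n);save(n+'0',p);np.savez('pics/'+n+'0.npz',p=p,d=d)
    print(n,manip.camera_info(n))
print(manip.camera_info('wrist'))
E
```

```text
{'clock': np.float64(0.0), 'joint_pos': array([-1.146,  0.333, -0.065,  1.461,  0.022,  1.35 , -0.089]), 'joint_velocities': array([-0.001, -0.   , -0.001, -0.001, -0.001, -0.001,  0.   ]), 'tau': array([-1.0000e-03, -6.2544e+01,  4.9000e-02, -3.9160e+01,  1.6000e-02,
        1.0000e-02, -0.0000e+00]), 'position': array([0.27 , 0.563, 0.23 ]), 'ee_rot': array([ 0.846,  0.532, -0.001,  0.   ]), 'ft_force': array([-0.647,  0.881, -0.752]), 'torque': array([0.033, 0.023, 0.016]), 'grip_width': np.float64(1.0)}
0.0187
scene {'intrinsics': array([[386.36662605,   0.        , 286.2037501 ],
       [  0.        , 386.36662605, 209.24861086],
       [  0.        ,   0.        ,   1.        ]]), 'dist_coeffs': array([-0.10582983,  0.        ,  0.        ,  0.        ,  0.        ]), 'pose': array([[-0.7872497 , -0.34885921,  0.50846353,  1.04879736],
       [ 0.61636431, -0.42078933,  0.66560602,  0.75607363],
       [-0.01824676,  0.83739691,  0.54629064,  0.6874803 ],
       [ 0.        ,  0.        ,  0.        ,  1.        ]])}
top {'intrinsics': array([[443.70906914,   0.        , 277.28
[... 365 characters left out ...]
  0.99434724,  1.24617403],
       [ 0.        ,  0.        ,  0.        ,  1.        ]])}
{'intrinsics': array([[302.28781732,   0.        , 276.15730867],
       [  0.        , 302.28781732, 210.04912184],
       [  0.        ,   0.        ,   1.        ]]), 'dist_coeffs': array([0.01861768, 0.        , 0.        , 0.        , 0.        ]), 'T_tool_cam': array([[ 9.99999950e-01, -2.33734119e-04, -2.13390066e-04,
        -2.44515206e-04],
       [-2.84049624e-04, -9.60169099e-01, -2.79419434e-01,
        -7.15975232e-02],
       [-1.39580693e-04,  2.79419481e-01, -9.60169118e-01,
        -1.42441829e-01],
       [ 0.00000000e+00,  0.00000000e+00,  0.00000000e+00,
         1.00000000e+00]])}
```

View pics/scene0.png

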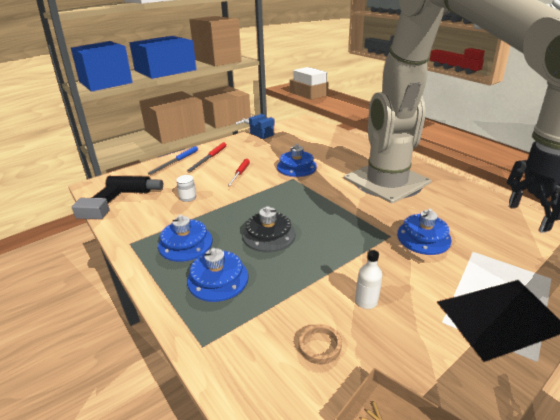

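View pics/top0.png

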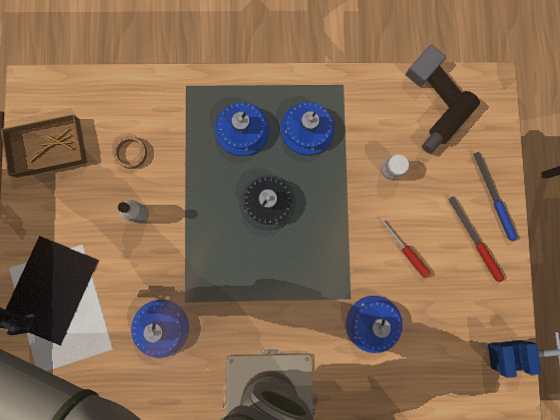

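Candidates in the top view: the black stand with its nut at (268,198), and blue stands at (240,121), (310,120), (153,331) and (381,327). Only the one at (268,198) is black, and in the scene view it is at (268,213). I'll check it in a close crop.

```bash
cat >> h.py <<'E'
def ray_pt(name,uv,z=None,d=None,pose=None):
    ci=manip.camera_info(name);P=ci['pose'] if pose is None else pose
    q=cv2.undistortPoints(np.array([[uv]],float),ci['intrinsics'],ci['dist_coeffs'])[0,0]
    v=P[:3,:3]@np.array([q[0],-q[1],-1.]);c=P[:3,3]
    t=d if d is not None else (z-c[2])/v[2]
    return c+t*v
E
python3 - <<'E'
from h import *
a=np.load('pics/top0.npz');b=np.load('pics/scene0.npz')
c1=cv2.resize(a['p'][160:240,225:310],None,fx=4.6,fy=4.6,interpolation=cv2.INTER_CUBIC)
c2=cv2.resize(b['p'][190:260,230:305],None,fx=5.2,fy=5.2,interpolation=cv2.INTER_CUBIC)
h=min(len(c1),len(c2));save('crop0',np.hstack([c1[:h],c2[:h]]))
for uv in[(268,198),(263,199),(272,199)]:
    d=float(a['d'][uv[1],uv[0]]);print(uv,d,ray_pt('top',uv,d=d),ray_pt('top',uv,z=.086))
print(ray_pt('scene',(268,213),z=.086), ray_pt('top',(268,201),z=.044))
E
```

```text
(268, 198) 1.1587214469909668 [ 0.53286745 -0.00422587  0.09858352] [ 0.53472597 -0.00430292  0.086     ]
(263, 199) 1.1689702272415161 [0.53197093 0.00891726 0.08783529] [0.53223806 0.00892695 0.086     ]
(272, 199) 1.172683596611023 [ 0.53210085 -0.01483979  0.08474409] [ 0.53191839 -0.01482072  0.086     ]
[0.54031407 0.00573088 0.086     ] [ 0.53264701 -0.00443704  0.044     ]
```

View pics/crop0.png

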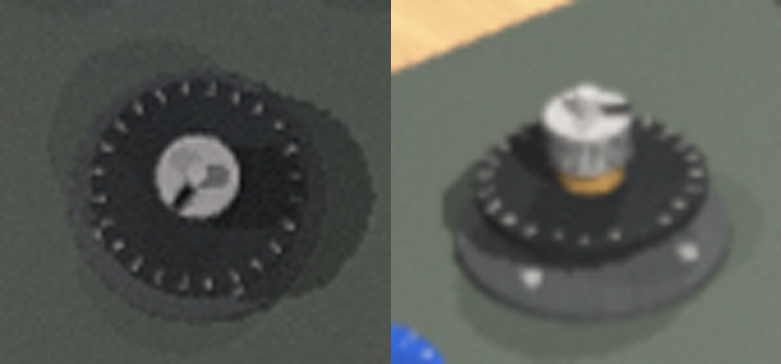

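The crop confirms it: a black platter with a bright nut at top (267.8,198.3) above a brass collar, and the dark rib pointing to about 145° world yaw. The nut is near (0.534,-0.004). I'll move over it in two calls and turn the tool anticlockwise on the way.

Request:
send_rows([
  [[-0.02,0.025,0],-0.05],
  [[-0.05,0.06,0],-0.1],
  [[-0.08,0.1,0],-0.2],
  [[-0.11,0.135,0],-0.3],
  [[-0.14,0.17,0],-0.4],
  [[-0.17,0.205,0],-0.5],
  [[-0.19,0.23,0],-0.55],
  [[-0.2,0.24,0],-0.6],
], hand=1, force=50)

```text
clock: 1.1
position: [0.4012, 0.277, 0.2311]
ee_rot: [0.652, 0.758, -0.0, 0.0]
ft_force: [0.2, 1.1, 0.7]
grip_width: 0.998
```

```bash
cat >> h.py <<'E'
def st():
    from scipy.spatial.transform import Rotation as R
    o=manip.get_obs();M=R.from_quat(o['ee_rot']).as_matrix()
    print('t',round(float(o['clock']),2),'p',np.round(o['position'],4),'yaw',round(float(np.degrees(np.arctan2(M[1,0],M[0,0]))),1),'tilt',np.round(M[:2,2],3),'w',round(float(o['grip_width']),3),'F',np.round(o['ft_force'],1),'T',np.round(o['torque'],2),'j',np.round(o['joint_pos'],2))
    return o,M
def totool(M,v): return np.round(M.T@np.array(v),4)
E
python3 -c "
from h import *
o,M=st();print(totool(M,np.array([.534,-.004,.231])-o['position']))"
```

```text
t 1.1 p [0.4012 0.277  0.2311] yaw 98.7 tilt [-0. -0.] w 0.998 F [0.2 1.1 0.7] T [ 0.01  0.03 -0.04] j [-0.78  0.03  0.08  1.82 -0.    1.3   1.03]
[-2.978e-01  8.900e-02  2.000e-04]
```

Request:
send_rows([
  [[-0.03,0.01,0],-0.05],
  [[-0.07,0.02,0],-0.15],
  [[-0.115,0.035,0],-0.25],
  [[-0.16,0.05,0],-0.35],
  [[-0.205,0.06,0],-0.45],
  [[-0.25,0.075,0],-0.55],
  [[-0.285,0.085,0],-0.6],
  [[-0.298,0.089,0],-0.63],
])

```text
clock: 2.1
position: [0.5338, -0.0045, 0.231]
ee_rot: [0.385, 0.923, -0.0, -0.0]
ft_force: [-0.4, 0.5, 0.3]
grip_width: 0.997
```

```bash
cat >> h.py <<'E'
def wrist(n):
    o,M=st();p,d=manip.camera('wrist');save(n,p);np.savez('pics/'+n+'.npz',p=p,d=d,pos=o['position'],M=M)
    return o,M,p,d
def wpose(pos,M):
    T=np.eye(4);T[:3,:3]=M;T[:3,3]=pos
    return T@manip.camera_info('wrist')['T_tool_cam']
E
python3 -c "
from h import *
wrist('w1')"
```

```text
t 2.1 p [ 0.5338 -0.0045  0.231 ] yaw 134.7 tilt [-0.001 -0.001] w 0.997 F [-0.4  0.5  0.3] T [-0.01 -0.03  0.03] j [-0.43  0.13  0.38  1.72 -0.05  1.3   2.32]
```

View pics/w1.png

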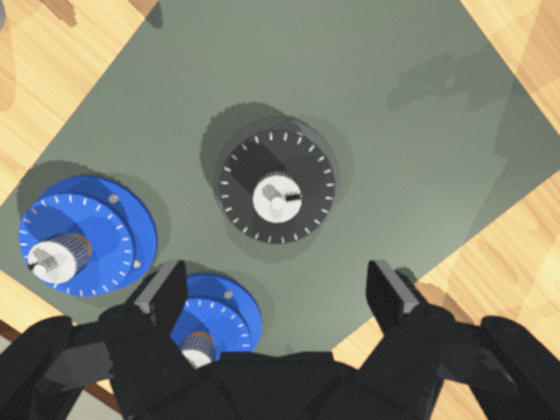

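The wrist view shows the nut at about (277,198) on the black stand, with the dark rib pointing image right at about (293,197). I'll refine its position.

```bash
cat > nut.py <<'E'
from h import *
def measure(n):
    a=np.load(f'pics/{n}.npz');P=wpose(a['pos'],a['M']);d=a['d'];p=a['p']
    ci=manip.camera_info('wrist')
    ys,xs=np.mgrid[0:420,0:560]
    uv=np.stack([xs.ravel(),ys.ravel()],1).astype(float)
    q=cv2.undistortPoints(uv[:,None],ci['intrinsics'],ci['dist_coeffs'])[:,0]
    W=P[:3,3]+(d.ravel()[:,None]*np.c_[q[:,0],-q[:,1],-np.ones(len(q))])@P[:3,:3].T
    return a,P,uv,W
if __name__=='__main__':
    import sys
    n=sys.argv[1];zt=float(sys.argv[2]) if len(sys.argv)>2 else None
    a,P,uv,W=measure(n)
    near=np.hypot(W[:,0]-.534,W[:,1]+.004)<.035
    top=near&(W[:,2]>.078)&(W[:,2]<.096)
    print('ztop med',np.median(W[top,2]),np.percentile(W[top,2],[5,25,75,95]),top.sum())
    face=near&(abs(W[:,2]-np.median(W[top,2]))<.0015)
    (cx,cy),r=cv2.minEnclosingCircle(W[top][:,:2].astype(np.float32));print('circ',cx,cy,r, 'bbox',W[top][:,:2].min(0),W[top][:,:2].max(0))
    g=a['p'].reshape(-1,3).mean(1)
    for rr,lab in((12,'dark'),):
        dk=top&(g<90)&(np.hypot(W[:,0]-cx,W[:,1]-cy)<.0235)&(np.hypot(W[:,0]-cx,W[:,1]-cy)>.009)
        m=W[dk].mean(0);print('dark',dk.sum(),m,uv[dk].mean(0),'yaw',np.degrees(np.arctan2(m[1]-cy,m[0]-cx)))
    x,y=uv[top].mean(0).astype(int)
    s=60;c=a['p'][max(y-s,0):y+s,max(0,x-s):x+s];save(n+'c',cv2.resize(c,None,fx=4,fy=4,interpolation=cv2.INTER_CUBIC));print('crop origin',x-s,y-s)
E
python3 nut.py w1
```

```text
ztop med 0.08579185616756344 [0.08381328 0.08522541 0.08637535 0.08802983] 1708
circ 0.5339381098747253 -0.002348261186853051 0.02483288198709488 bbox [ 0.50931733 -0.02679574] [0.55834471 0.02228583]
dark 59 [0.52099548 0.00592937 0.08816532] [292.55932203 196.93220339] yaw 147.3984879058846
crop origin 217 137
```

View pics/w1c.png

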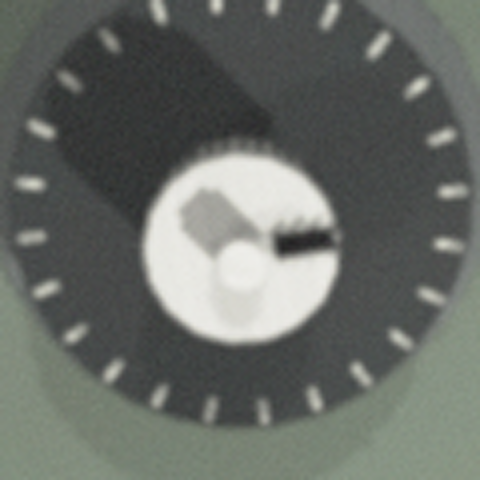

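Request:
send_rows([
  [[0.0016,0.0015,0.02],0],
  [[0.0016,0.0015,0.05],0],
  [[0.0016,0.0015,0.08],0],
  [[0.0016,0.0015,0.11],0],
  [[0.0016,0.0015,0.135],0],
  [[0.0016,0.0015,0.158],0],
  [[0.0016,0.0015,0.17],0],
  [[0.0016,0.0015,0.178],0],
])

```text
clock: 3.15
position: [0.5334, 0.0007, 0.053]
ee_rot: [0.384, 0.923, 0.0, -0.0]
ft_force: [-0.2, -0.6, 0.9]
grip_width: 0.999
```

```bash
python3 -c "
from h import *
wrist('w2')"
```

```text
t 3.15 p [0.5334 0.0007 0.053 ] yaw 134.8 tilt [-0.  0.] w 0.999 F [-0.2 -0.6  0.9] T [-0.02 -0.   -0.03] j [-0.4   0.32  0.36  1.91 -0.14  0.94  2.38]
```

View pics/w2.png

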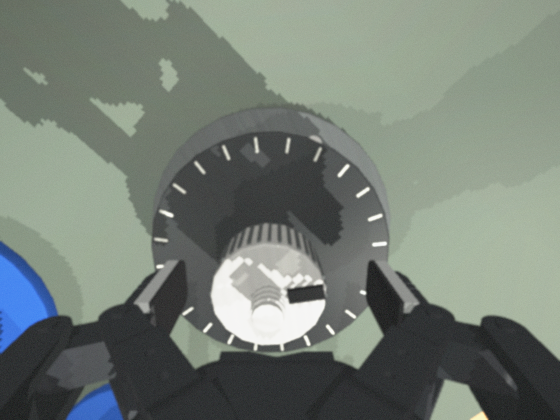

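```bash
python3 nut.py w2; python3 -c "
from h import *
st()
st()"
```

```text
ztop med 0.08572667749823316 [0.08241611 0.08523487 0.08623017 0.08862225] 8915
circ 0.533944308757782 -0.0029157528188079596 0.025084365159273148 bbox [ 0.50913751 -0.0273665 ] [0.55769215 0.02205658]
dark 480 [0.52080242 0.0057936  0.08803218] [305.925   293.30625] yaw 146.4668787767611
crop origin 208 227
t 3.2 p [0.5331 0.0006 0.0523] yaw 134.8 tilt [-0.001  0.   ] w 1.003 F [-1.2  0.6 -0.2] T [-0.02  0.07 -0.01] j [-0.4   0.32  0.36  1.91 -0.14  0.94  2.38]
t 3.2 p [0.5331 0.0006 0.0523] yaw 134.8 tilt [-0.001  0.   ] w 1.003 F [-1.2  0.6 -0.2] T [-0.02  0.07 -0.01] j [-0.4   0.32  0.36  1.91 -0.14  0.94  2.38]
```

Request:
send_rows([
  [[-0.003,-0.002,0],0],
  [[-0.003,-0.002,0],0],
  [[-0.003,-0.002,0],0],
  [[-0.003,-0.002,0],0],
  [[-0.003,-0.002,0],0],
  [[-0.003,-0.002,0],0],
  [[-0.003,-0.002,0],0],
  [[-0.003,-0.002,0],0],
], hand=0, force=40)

```text
clock: 4.2
position: [0.5344, -0.0032, 0.0543]
ee_rot: [0.384, 0.923, 0.0, 0.0]
ft_force: [-3.0, -0.6, 6.5]
grip_width: 0.548
```

```bash
python3 -c "
from h import *
wrist('w3')";python3 nut.py w3
```

```text
t 4.2 p [ 0.5344 -0.0032  0.0543] yaw 134.8 tilt [0.001 0.   ] w 0.548 F [-3.  -0.6  6.5] T [-0.04  0.63  0.  ] j [-0.39  0.32  0.36  1.91 -0.14  0.94  2.39]
ztop med 0.08580079645311833 [0.0816587  0.08521319 0.08654146 0.09377253] 10447
circ 0.5296105146408081 -0.008319930173456669 0.034487199038267136 bbox [ 0.50364581 -0.03422409] [0.55870871 0.02161827]
dark 810 [ 0.52652765 -0.00478383  0.08711341] [285.49012346 287.65679012] yaw 131.08275604253302
crop origin 215 230
```

View pics/w3.png

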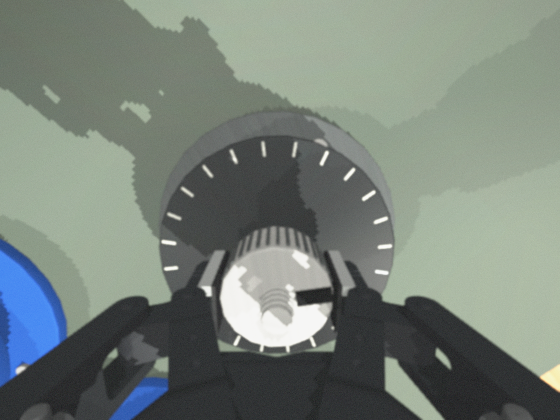

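The nut is gripped at width 0.548, with the rib at (313,296) next to the right pad. Next I'll screw it down clockwise (+spin), lowering the tool to follow the thread.

Request:
send_rows([
  [[0,0,0.0001],0.15],
  [[0,0,0.0002],0.3],
  [[0,0,0.0003],0.45],
  [[0,0,0.0004],0.6],
  [[0,0,0.0005],0.75],
  [[0,0,0.0006],0.9],
  [[0,0,0.0007],1.05],
  [[0,0,0.0008],1.2],
])

```text
clock: 5.25
position: [0.5343, -0.0028, 0.0535]
ee_rot: [0.84, 0.543, 0.0, -0.0]
ft_force: [-4.1, 2.0, 7.9]
grip_width: 0.551
```

```bash
python3 -c "
from h import *
wrist('w4')"
```

```text
t 5.25 p [ 0.5343 -0.0028  0.0535] yaw 65.8 tilt [0.    0.001] w 0.551 F [-4.1  2.   7.9] T [0.14 0.85 0.05] j [-0.57  0.34  0.57  1.92 -0.23  0.94  1.26]
```

View pics/w4.png

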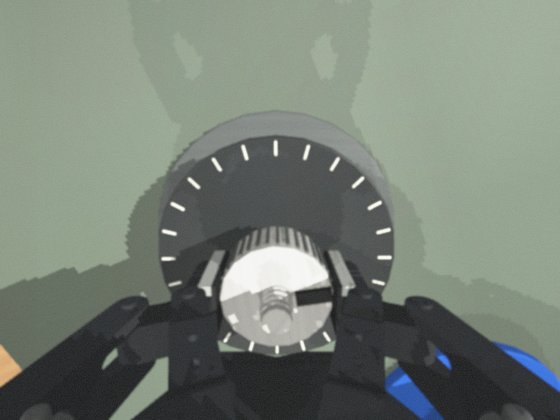

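The rib is still at (313,296) in the tool view, so there was no slip, and the torque matches the thread drag. I'll continue.

Request:
send_rows([
  [[0,0,0.0001],0.15],
  [[0,0,0.0002],0.3],
  [[0,0,0.0003],0.45],
  [[0,0,0.0004],0.6],
  [[0,0,0.0005],0.75],
  [[0,0,0.0006],0.9],
  [[0,0,0.0007],1.05],
  [[0,0,0.0008],1.2],
])

```text
clock: 6.3
position: [0.5347, -0.0026, 0.0527]
ee_rot: [1.0, -0.026, 0.001, -0.001]
ft_force: [-2.7, 1.5, 5.9]
grip_width: 0.553
```

```bash
python3 -c "
from h import *
st()"
```

```text
t 6.3 p [ 0.5347 -0.0026  0.0527] yaw -2.9 tilt [0.001 0.001] w 0.553 F [-2.7  1.5  5.9] T [0.24 0.46 0.09] j [-0.76  0.4   0.81  1.93 -0.36  0.96  0.17]
```

Request:
send_rows([
  [[0,0,0.0001],0.1],
  [[0,0,0.0001],0.2],
  [[0,0,0.0002],0.3],
  [[0,0,0.0003],0.4],
  [[0,0,0.0003],0.5],
  [[0,0,0.0004],0.6],
  [[0,0,0.0004],0.7],
  [[0,0,0.0005],0.8],
])

```text
clock: 7.3
position: [0.535, -0.0027, 0.0521]
ee_rot: [0.912, -0.411, 0.001, -0.001]
ft_force: [-0.3, -0.6, 6.2]
grip_width: 0.553
```

```bash
python3 -c "
from h import *
wrist('w5')"
```

```text
t 7.3 p [ 0.535  -0.0027  0.0521] yaw -48.6 tilt [0.002 0.001] w 0.553 F [-0.3 -0.6  6.2] T [-0.    0.08  1.47] j [-0.89  0.48  0.98  1.93 -0.48  0.99 -0.53]
```

View pics/w5.png

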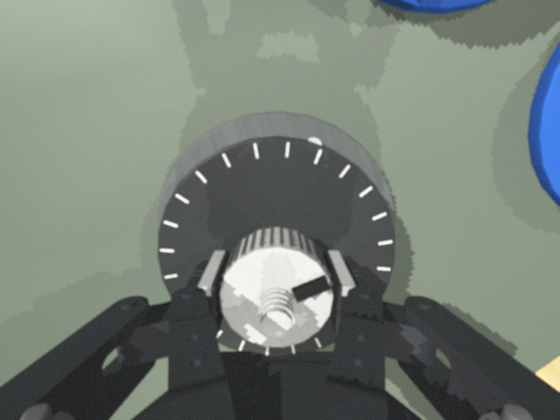

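The torque jumped to 1.47 N m and the rib shifted to about (311,290), so the nut has bottomed and the pads slipped slightly. I'll measure the rib angle to get the world reference at the stop.

```bash
cat > rib.py <<'E'
from h import *
import sys
def rib(n,z):
    a=np.load(f'pics/{n}.npz');P=wpose(a['pos'],a['M'])
    g=cv2.cvtColor(a['p'],cv2.COLOR_RGB2GRAY)
    m=np.zeros_like(g);m[268:322,286:336]=((g<60)[268:322,286:336])*255
    m=cv2.morphologyEx(m,cv2.MORPH_OPEN,np.ones((3,3),np.uint8))
    k,l,s,c=cv2.connectedComponentsWithStats(m)
    for i in range(1,k):
        if s[i,4]<100: continue
        yy,xx=np.where(l==i)
        pts=np.array([ray_pt('wrist',(float(x),float(y)),z=z,pose=P) for x,y in zip(xx,yy)])[:,:2]
        C=pts.mean(0);w,V=np.linalg.eigh(np.cov(pts.T));v=V[:,1]
        N=np.array([.534,-.003])
        if v@(C-N)<0:v=-v
        ty=np.degrees(np.arctan2(a['M'][1,0],a['M'][0,0]))
        ang=np.degrees(np.arctan2(v[1],v[0]));a2=np.degrees(np.arctan2(*(C-N)[::-1]))
        print(n,'area',s[i,4],c[i].round(1),'ext mm',(np.sqrt(w*12)*1e3).round(1),'tool',ty.round(1),'axis yaw',ang.round(1),'rel',((ang-ty+180)%360-180).round(1),'centre yaw',a2.round(1),'rel',((a2-ty+180)%360-180).round(1))
for n in sys.argv[1:]: rib(n,.0875)
E
python3 rib.py w3 w4 w5
```

```text
w3 area 545 [318.2 298.3] ext mm [ 9.9 17.6] tool 134.8 axis yaw 111.7 rel -23.1 centre yaw 138.0 rel 3.2
w4 area 572 [317.9 298.3] ext mm [10.3 17.8] tool 65.8 axis yaw 43.1 rel -22.7 centre yaw 70.2 rel 4.4
w5 area 393 [311.1 288.1] ext mm [ 5.6 13.1] tool -48.6 axis yaw -23.9 rel 24.7 centre yaw -18.8 rel 29.8
```

```bash
sed -i 's/268:322,286:336/268:304,286:330/g' rib.py; python3 rib.py w3 w4 w5
```

```text
w3 area 416 [313.6 295.9] ext mm [ 6.  13.2] tool 134.8 axis yaw 142.8 rel 8.0 centre yaw 142.9 rel 8.1
w4 area 429 [313.3 295.7] ext mm [ 6.  13.3] tool 65.8 axis yaw 74.5 rel 8.7 centre yaw 75.3 rel 9.6
w5 area 393 [311.1 288.1] ext mm [ 5.6 13.1] tool -48.6 axis yaw -23.9 rel 24.7 centre yaw -18.8 rel 29.8
```

Request:
send_rows([
  [[0,0,0],0],
  [[0,0,0],0.03],
  [[0,0,0],0.06],
  [[0,0,0],0.06],
  [[0,0,0],0.06],
  [[0,0,0],0.06],
  [[0,0,0],0.06],
  [[0,0,0],0.06],
], force=50)

```text
clock: 8.35
position: [0.5351, -0.0027, 0.0521]
ee_rot: [0.899, -0.438, 0.001, -0.001]
ft_force: [0.2, 1.8, 7.2]
grip_width: 0.55
```

```bash
python3 -c "
from h import *
wrist('w6')";python3 rib.py w6
```

```text
t 8.35 p [ 0.5351 -0.0027  0.0521] yaw -51.9 tilt [0.002 0.001] w 0.55 F [0.2 1.8 7.2] T [ 0.16 -0.01  1.02] j [-0.9   0.49  1.    1.93 -0.49  0.99 -0.58]
w6 area 347 [309.7 285.9] ext mm [ 5.3 12.7] tool -51.9 axis yaw -22.2 rel 29.7 centre yaw -18.0 rel 33.9
```

The nut stayed at rib yaw of about -23° while the tool pressed further, with 1 to 1.5 N m held for over 1 s. That confirms the hard stop, so I'll back off a quarter turn.

Request:
send_rows([
  [[0,0,-0.0001],-0.15],
  [[0,0,-0.0002],-0.3],
  [[0,0,-0.0003],-0.45],
  [[0,0,-0.0004],-0.6],
  [[0,0,-0.0005],-0.75],
  [[0,0,-0.0006],-0.9],
  [[0,0,-0.0007],-1.05],
  [[0,0,-0.0007],-1.15],
])

```text
clock: 9.4
position: [0.5345, -0.0026, 0.0528]
ee_rot: [0.992, 0.123, 0.001, -0.001]
ft_force: [-2.4, 1.9, 9.5]
grip_width: 0.548
```

Request:
send_rows([
  [[0,0,-0.0001],-0.1],
  [[0,0,-0.0001],-0.2],
  [[0,0,-0.0002],-0.3],
  [[0,0,-0.0002],-0.38],
  [[0,0,-0.0003],-0.43],
  [[0,0,-0.0003],-0.43],
  [[0,0,-0.0003],-0.43],
  [[0,0,-0.0003],-0.43],
])

```text
clock: 10.4
position: [0.5344, -0.0026, 0.053]
ee_rot: [0.944, 0.33, 0.0, -0.001]
ft_force: [-2.5, 2.6, 9.5]
grip_width: 0.549
```

```bash
python3 -c "
from h import *
wrist('w7')
p,d=manip.camera('scene');save('s7',cv2.resize(p[190:260,230:305],None,fx=6,fy=6,interpolation=cv2.INTER_CUBIC))";python3 rib.py w7
```

```text
t 10.4 p [ 0.5344 -0.0026  0.053 ] yaw 38.5 tilt [0.001 0.002] w 0.549 F [-2.5  2.6  9.5] T [0.43 0.66 0.08] j [-0.64  0.36  0.65  1.92 -0.27  0.95  0.82]
w7 area 437 [310.3 286.5] ext mm [ 5.8 13.6] tool 38.5 axis yaw 63.5 rel 25.0 centre yaw 69.1 rel 30.5
```

View pics/w7.png

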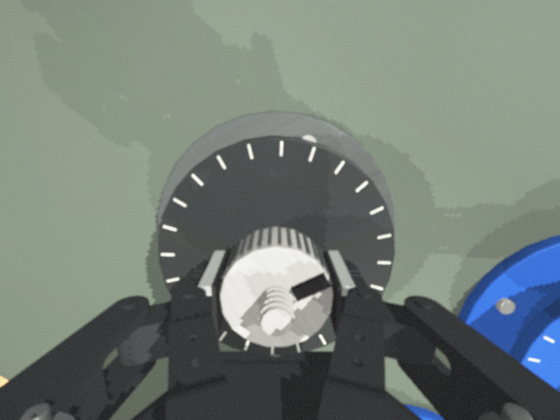

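The rib is at (310,286). It has turned back about 87° by both rib measures (1.52 rad) and 90° by tool yaw, and the grip is intact. A last check of stillness and the bystanders, then I'll hand in.

```bash
python3 - <<'E'
from h import *
wrist('w8')
p,d=manip.camera('scene');save('s8',p)
a=np.load('pics/scene0.npz')['p'].astype(int)
for n,(x,y) in dict(glue=(368,282),tape=(319,342),tin=(186,188),driver=(240,172),dr2=(207,157),dr3=(175,160)).items():
    print(n,abs(p.astype(int)-a)[y-12:y+12,x-12:x+12].mean().round(1))
o=manip.get_obs();print(np.abs(o['joint_velocities']).max(),o['grip_width'])
E
python3 rib.py w8
```

```text
t 10.5 p [ 0.5344 -0.0026  0.053 ] yaw 38.5 tilt [0.    0.002] w 0.55 F [-3.4  1.6 10. ] T [0.42 0.64 0.05] j [-0.64  0.36  0.65  1.92 -0.27  0.95  0.82]
glue 2.6
tape 6.6
tin 7.7
driver 27.9
dr2 7.9
dr3 1.7
0.0015116274276308667 0.5432470542907207
w8 area 436 [310.3 286.5] ext mm [ 5.7 13.6] tool 38.5 axis yaw 63.8 rel 25.3 centre yaw 69.1 rel 30.6
```

View pics/s8.png

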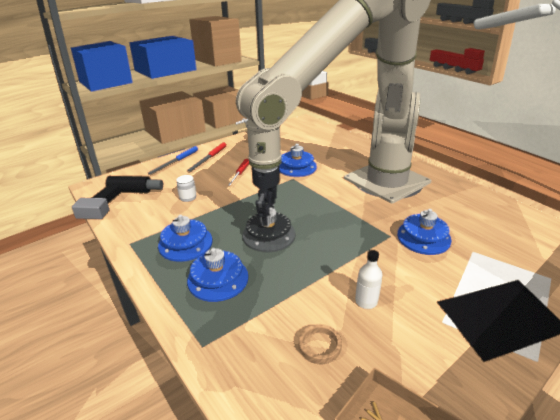

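The scene view shows glue (368,282), tape (319,342), tin (186,188) and the screwdrivers (175–240,150–175) all where they were. The red driver at (240,172) is only partly hidden by the arm, which explains its larger pixel difference.

```bash
python3 -c "
from h import *
print(manip.hand_in())"
```

```text
the job is handed in; nothing more can be done
None
```

I screwed the nut on the black stand down to its stop on the collar, then backed it off about a quarter turn. I handed in at 10.5 s with the nut still gripped; the hand-in reports no verdict.

- **Screwing down:** The nut turned about 167° (2.9 rad) clockwise. The torque then jumped to 1.5 N m and the rib stayed still while the pads slipped about 20°. I pressed against the stop for another second at 1.0 N m to confirm it.
- **Backing off:** The rib showed about 87° (1.52 rad) of turn and the tool yaw showed 90° (1.58 rad). Both are well inside 1.27–1.87 rad.
- **Final state:** The arm was at rest, gripping at 50 N commanded with opening 0.55. The grasp point was within about 1 mm of the nut's measured axis.
- **Bystanders:** In the last scene picture the bystanders stand where they were. The red screwdriver's picture patch differed from the start because the arm partly covers it there, so I could not check it fully.
- **Disagreement:** The two ways of measuring the rib angle differ by about 5° from each other, but both give the same backed-off angle.

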